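Hook up the paper cutter's drop guard

ROBOT

A 6-joint arm with a two-finger parallel gripper is mounted at the origin on a cart in front of the work surface, level with it; the furniture and walls round the work are solid. World frame = base frame: x ahead of the robot, y to its left, z up, the work surface at z = 0. Lengths are in m, angles in rad, forces in N, time in s.
With the tool pointing down it reaches from about 0.275 to 1 m from the base axis. Payload 8.4 kg.
Tool frame: the origin (TCP) lies between the finger pads; the fingertips stand 22 mm ahead of it and the grasp point (between the pads) lies 3 mm ahead of it; z points along the fingers, y is the line along which they close (so a half turn about z gives the same grasp; the last joint's range is limited). The gripper opens to 85 mm and grips with 20 to 120 N. Pads are 22 mm wide; open, the fingers measure 114 mm over their backs; the gripper's body (76 mm by 85 mm) begins 54 mm behind the grasp point. The pads swing forward as they close: fully open they stand 13 mm farther back than shut.
Start: joints at [1.319, 0.353, 1.633, -0, 1.155, -0.002], TCP at [0.155, 0.606, 0.253] pointing down, gripper open.
Joint ranges: [-2.63, 2.63], [-0.92, 2.1], [0.06, 2.66], [-1.3, 4.44], [0, 2.69], [-3.02, 3.02]. Speed limits (rad/s): [2.22, 2.22, 2.79, 3.14, 3.14, 3.14].

INTERFACE

Orientations are given as a unit quaternion [x, y, z, w].
In Python, from bench import sensors, eyes, order gives the robot as it stands.
- The arm moves only by the tool jog_arm, never from a script. Its argument "motion" is a list of rows, each an object of numbers: "dx", "dy", "dz": the shift along the tool's x, y, z in m; "twist": the turn about the tool's z in rad; "fingers": the closure in counts, from 0 (fully open) to 255 (shut). In form: [{"dx": .., "dy": .., "dz": .., "twist": .., "fingers": ..}, ...]. A call has 1 to 12 rows; each row is the pose to reach, as a shift and turn from the pose commanded when the call began, along the tool's axes at that moment; what a row does not reach only later rows make up. A row lasts 1/8 s, in which the tool goes at most 62.5 mm and 10.7 degrees, less where a joint would pass 70% of its speed; a pose out of reach is approached as far as the arm can. A call with a gripper value outside its range is refused whole. The fingers move at their own pace and stop on an object; "grip_force" is the grip in N (left out, the last holds). Time passes only in rows, so rows that repeat a pose let the fingers close. It gives the time, the measured TCP pose, the force, the opening and the grip force at its end, in the units of the state.
- sensors.get_state(): the state, without advancing time (a new reading comes with each control period).
- eyes.capture(name): name is "side" or "top"; returns the picture (480x640x3 uint8, red, green, blue); there is no depth.
- eyes.camera_info(name): a dict with "intrinsics" (3x3 intrinsics, pixels), "world_from_camera" (4x4, takes a point from camera to world coordinates). Camera axes: x right, y down, z forward; pixel columns grow to the right and rows downward; lengths in m; the calibration is good to about 2 mm. A picture is of the moment at which its call begins. camera_info takes no time and is no camera call.
- order.hand_in(): hands the job in; it is judged then, once.
The state is a dict: "clock": time; "joint_positions": joint angles; "joint_velocities": joint speeds; "effort": joint torques, N m; "eef_pos": TCP position; "orientation": TCP orientation; "ft_force": force on the tool from outside, world axes, zero at the start; "moment": the same for the moment, N m; "gripper_width": finger opening in m; "grip_force": force on a finger pad.
Only numpy, scipy, OpenCV 4.12 (cv2) and the standard library are available. Lean on these libraries where they do the work, as an engineer would, in place of code of your own. Each camera call takes 0.05 s, during which the arm holds its last target. There are 200 camera calls.

TASK

Lift the clear drop guard of the paper cutter by the red grip on top of its slotted bar, and hook the bar over the yellow catch, so that the end of the slot rests down in the catch's notch and the guard stays up by itself when you let go. Leave the tankard, the matchbox and the inkwell where they are.

Things in the scene. Friction and masses are not known exactly. Their poses are not given: they have to be found in the camera images.
- grip (a point): Centre of the red grip topping the steel slotted bar: a cylinder 22 mm thick, 30 mm long, along this point's y; pinch its flat ends from above. z runs up the bar. The bar is hinged 125 mm below the grip to the middle of the guard's top edge, swings only to the cutter's front or back, and its stiff pivot keeps its angle; at the start it leans 20 to 31 degrees to the front, grip about 200 mm up.
- slot_end (a point): Upper end of the slot, a round rung 8 mm thick on the bar, 45 mm below the grip centre and 80 mm above the pivot; axes as the grip's; the slot is 17 mm wide, the catch at most 12. The rung must rise in front of the catch's lip, pass back over it and come down between lip and post. Hooked, the bar leans 9 degrees to the back: the grip centre is 7 mm to the back of and 44 mm above the notch point.
- notch (a point): Seat of the rung's centre in the open-topped notch of the fixed yellow catch, 227 mm above the desk. Axes of the cutter (fixed, turned up to 17 degrees): x from its front (white bed) to its back, y left, z up. From this point: lip 13 to 21 mm to the front, top 8 mm up; post 13 mm to the back, top 18 mm up; flat notch floor 4 mm down. The bar's pivot moves on a vertical line 12 mm to the front.
- guard (a joint): Height of the guard in m: 0 down, about 0.060 hooked up, 0.105 top stop. The guard is a clear screen 205 mm wide with a red top edge in the front of the grey paper cutter (260x250 mm), sliding straight up and down; with its bar it weighs 0.3 to 0.6 kg and falls when let go unhooked. The black-handled lever at the right of the cutter is fixed.
- tankard: Bystander: grey pewter tankard holding pens, 98x133x167 mm with its handle, origin at the centre of its underside.
- matchbox: Bystander: yellow matchbox 36x55x14 mm, origin at the centre of its underside.
- inkwell: Bystander: white square inkwell with a lid, 60x60x64 mm, origin at the centre of its underside.

How it is judged:
At the end, for the whole second after the job is handed in: The end of the bar's slot lies within 13 mm of its seat in the notch of the yellow catch, and the guard hangs there at rest, 52 to 68 mm above its lowest position (distance between slot_end and notch below 0.013 m and value of joint guard between 0.052 and 0.068 m and velocity of joint guard between -0.01 and 0.01 m/s); the robot touches nothing.
It fails at once if the tankard is moved by more than 30 mm (distance of tankard from where it was at the start of the episode above 0.03 m).
It fails at once if the matchbox is moved by more than 30 mm (distance of matchbox from where it was at the start of the episode above 0.03 m).
It fails at once if the inkwell is moved by more than 30 mm (distance of inkwell from where it was at the start of the episode above 0.03 m).
It also fails if it takes over 35 s, if anything falls off the work surface, if the arm or the gripper's body presses on something with over 40 N, if the wrist force passes 120 N, or if a joint passes its speed limit or range.

## Working session

There is one attempt and no reset: what is moved stays moved. The work goes in short steps, Python scripts to look and compute and a tool call to move; the robot and the scene stay as the last step left them, time stands still between calls to the robot, and variables do not carry over. Pictures are saved under pics/ and viewed, at most 13 in all, crops included, and the job is handed in when it is done.

Besides the shell and the picture viewer there is one more tool, called after "Call:" in YAML: its name, and indented under it one key for each argument. jog_arm: Moves the arm, as the interface text tells. Its arguments: {"type":"object","properties":{"motion":{"type":"array"},"grip_force":{"type":"number"}},"required":["motion"]}

```bash
mkdir -p pics; python3 - <<'E'
from bench import sensors, eyes
import cv2,numpy as np
np.set_printoptions(precision=4,suppress=True)
for n in("side","top"):
    cv2.imwrite(f"pics/{n}0.png",eyes.capture(n)[:,:,::-1]); i=eyes.camera_info(n); print(np.array(i["intrinsics"]),np.array(i["world_from_camera"]))
s=sensors.get_state();print(s)
E
```

```text
[[535.9367   0.     329.2425]
 [  0.     535.9367 235.8853]
 [  0.       0.       1.    ]] [[ 0.9997  0.0238 -0.0036  0.6372]
 [ 0.0175 -0.6149  0.7884 -0.8604]
 [ 0.0166 -0.7882 -0.6152  0.8267]
 [ 0.      0.      0.      1.    ]]
[[486.2164   0.     321.8948]
 [  0.     486.2164 233.784 ]
 [  0.       0.       1.    ]] [[ 0.0877 -0.9736  0.2105  0.3894]
 [-0.9961 -0.0852  0.0209  0.0009]
 [-0.0024 -0.2116 -0.9774  1.2733]
 [ 0.      0.      0.      1.    ]]
{'clock': 0.1, 'joint_positions': array([ 1.3186,  0.3536,  1.6341,  0.    ,  1.1552, -0.0024]), 'joint_velocities': array([-0.0011, -0.0004, -0.0023,  0.0007, -0.001 , -0.0003]), 'effort': array([ -0.0014, -60.6356, -34.2821,  -0.    ,   0.0039,   0.    ]), 'eef_pos': array([0.1544, 0.6052, 0.2526]), 'orientation': array([ 0.1246,  0.9922, -0.0006, -0.0001]), 'ft_force': array([-0.1347,  0.2894, -0.6101]), 'moment': array([-0.0338, -0.024 , -0.0003]), 'grip_force': 0.0, 'gripper_width': 0.08541790007008528}
```

View pics/side0.png

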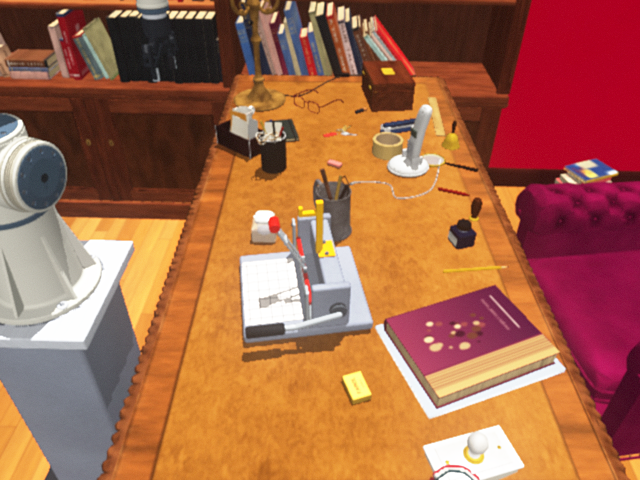

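View pics/top0.png

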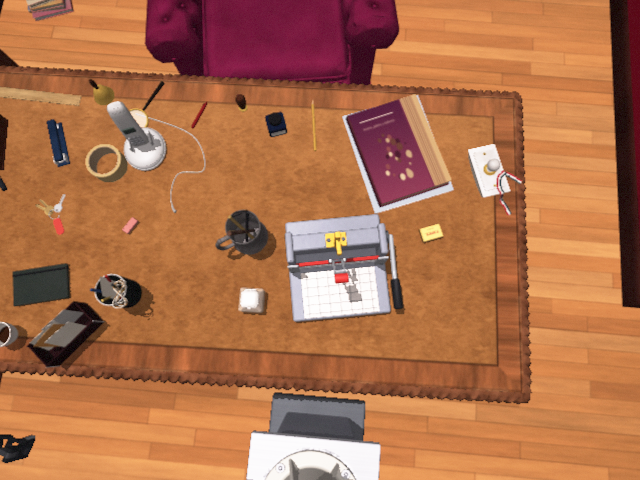

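The side view has the red grip at about (274,224) and the yellow catch at about (320,220–255). In the top view the grip is near (342,278) and the catch near (337,241). I'll zoom in on both.

```bash
python3 - <<'E'
import cv2,numpy as np
a=cv2.imread("pics/side0.png")[190:340,230:380]; b=cv2.imread("pics/top0.png")[210:330,280:410]
a=cv2.resize(a,(600,600),interpolation=cv2.INTER_CUBIC); b=cv2.resize(b,(650,600),interpolation=cv2.INTER_CUBIC)
cv2.imwrite("pics/sc.png",a);cv2.imwrite("pics/tc.png",b)
E
```

```text
(no output)
```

View pics/sc.png

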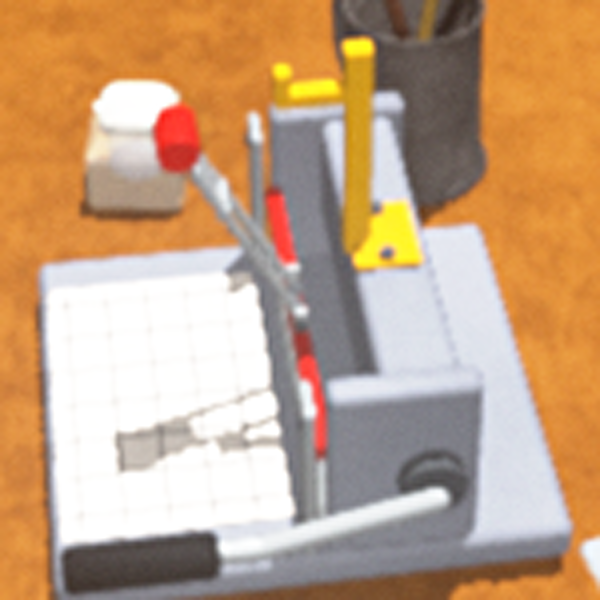

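View pics/tc.png

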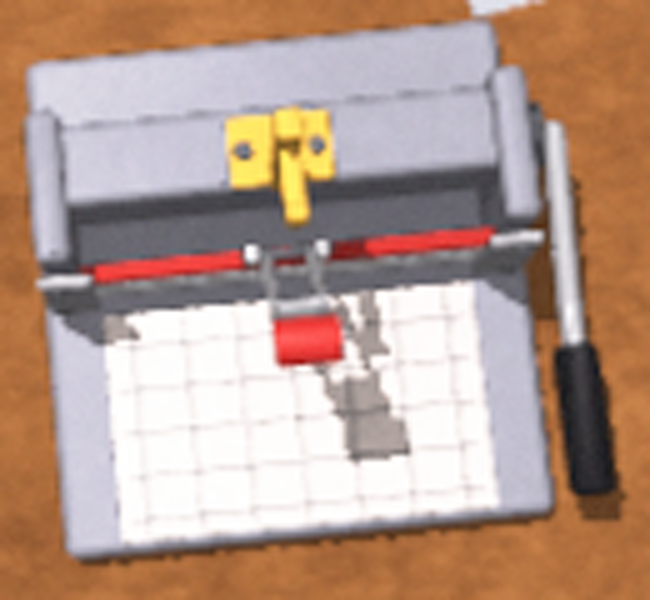

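Side crop: the grip centre is at (177,137), the post top at (357,45) and the lip top at (283,70). Top crop: the grip is at (309,340), the catch runs from (289,112) to (296,215), and the front corners of the base are (75,555) and (550,510). Next I'll triangulate these.

```bash
cat > h.py <<'E'
import numpy as np,cv2
from bench import sensors, eyes
np.set_printoptions(precision=4,suppress=True)
def ray(n,p):
    i=eyes.camera_info(n);T=np.array(i["world_from_camera"]);d=T[:3,:3]@np.linalg.solve(np.array(i["intrinsics"]),[*p,1]);return T[:3,3],d
def atz(n,p,z): o,d=ray(n,p);return o+d*(z-o[2])/d[2]
def tri(a,b):
    (o,d),(q,e)=ray("side",a),ray("top",b);s=np.linalg.lstsq(np.c_[d,-e],q-o,rcond=None)[0]
    A,B=o+d*s[0],q+e*s[1];return (A+B)/2,np.linalg.norm(A-B)
def proj(n,P):
    i=eyes.camera_info(n);T=np.linalg.inv(np.array(i["world_from_camera"]));c=T[:3,:3]@P+T[:3,3];u=np.array(i["intrinsics"])@c;return u[:2]/u[2]
def blob(n,im,box,kind="red"):
    x0,y0,x1,y1=box;h=cv2.cvtColor(im[y0:y1,x0:x1],cv2.COLOR_RGB2HSV)
    m=((h[...,0]<6)|(h[...,0]>173))&(h[...,1]>150)&(h[...,2]>90)
    k,l,st,c=cv2.connectedComponentsWithStats(m.astype(np.uint8));j=1+np.argmax(st[1:,4]);return c[j]+[x0,y0],st[j]
E
python3 - <<'E'
from h import *
s=cv2.imread("pics/side0.png")[:,:,::-1];t=cv2.imread("pics/top0.png")[:,:,::-1]
a,sa=blob("side",s,(262,210,284,240));b,sb=blob("top",t,(330,270,352,288))
print(a,sa,b,sb,"grip",tri(a,b))
S=lambda x,y:(x/4+230-.4,y/4+190-.4);U=lambda x,y:(x/5+280-.4,y/5+210-.4)
print("post top",atz("side",S(357,43),.245),"lip top",atz("side",S(283,68),.235))
pt=atz("side",S(357,43),.245);lt=atz("side",S(283,68),.235)
for P in(pt,lt):
    q=proj("top",P);print("in top crop",(q+.4-[280,210])*5)
E1=[("base front",U(75,550),U(550,505),.02),("red edge",U(95,272),U(490,236),.105)]
for n,p,q,z in E1:
    A,B=atz("top",p,z),atz("top",q,z);d=A-B;print(n,A,B,np.linalg.norm(d),np.degrees(np.arctan2(-d[0],d[1])))
E
```

```text
[273.8207 224.3655] [  7   6  11  17 145] [341.1607 277.5536] [  5   3  13  10 112] grip (array([ 0.5253, -0.0273,  0.2018]), np.float64(8.904785423646789e-05))
post top [ 0.6118 -0.0043  0.245 ] lip top [ 0.5765 -0.0125  0.235 ]
in top crop [274.3867 124.3256]
in top crop [285.8929 210.1944]
base front [0.4312 0.0772 0.02  ] [ 0.4749 -0.1618  0.02  ] 0.24299544890744676 10.36672423682003
red edge [0.5615 0.0756 0.105 ] [ 0.5958 -0.1141  0.105 ] 0.19284276125474556 10.273708636434447
```

Call:
jog_arm:
  motion:
    - {"dx": 0,"dy": 0,"dz": -0.06,"twist": 0,"fingers": 0}
    - {"dx": -0.04,"dy": -0.04,"dz": -0.08,"twist": -0.05,"fingers": 0}
    - {"dx": -0.08,"dy": -0.08,"dz": -0.08,"twist": -0.1,"fingers": 0}
    - {"dx": -0.12,"dy": -0.12,"dz": -0.08,"twist": -0.15,"fingers": 0}
    - {"dx": -0.16,"dy": -0.16,"dz": -0.08,"twist": -0.2,"fingers": 0}
    - {"dx": -0.2,"dy": -0.2,"dz": -0.08,"twist": -0.25,"fingers": 0}
    - {"dx": -0.24,"dy": -0.24,"dz": -0.08,"twist": -0.3,"fingers": 0}
    - {"dx": -0.28,"dy": -0.28,"dz": -0.08,"twist": -0.35,"fingers": 0}
    - {"dx": -0.32,"dy": -0.32,"dz": -0.08,"twist": -0.4,"fingers": 0}
    - {"dx": -0.36,"dy": -0.36,"dz": -0.08,"twist": -0.43,"fingers": 0}
    - {"dx": -0.4,"dy": -0.4,"dz": -0.08,"twist": -0.43,"fingers": 0}
    - {"dx": -0.44,"dy": -0.44,"dz": -0.08,"twist": -0.43,"fingers": 0}

```text
clock: 1.6
eef_pos: [0.4726, 0.0687, 0.3332]
orientation: [-0.09, 0.996, 0.0, 0.0]
ft_force: [0.8, 0.3, -0.0]
gripper_width: 0.0853
grip_force: 0.0
```

Call:
jog_arm:
  motion:
    - {"dx": -0.017,"dy": -0.053,"dz": 0.0,"twist": 0,"fingers": 0}
    - {"dx": -0.034,"dy": -0.106,"dz": 0.02,"twist": 0,"fingers": 0}
    - {"dx": -0.034,"dy": -0.106,"dz": 0.04,"twist": 0,"fingers": 0}
    - {"dx": -0.034,"dy": -0.106,"dz": 0.04,"twist": 0,"fingers": 0}

```text
clock: 2.1
eef_pos: [0.5234, -0.0282, 0.2915]
orientation: [-0.089, 0.996, 0.0, -0.002]
ft_force: [-0.9, -0.5, 0.8]
gripper_width: 0.0855
grip_force: 0.0
```

```bash
python3 - <<'E'
from h import *
a=eyes.capture("side");b=eyes.capture("top")
c=cv2.resize(a[120:300,200:380],(590,590));d=cv2.resize(b[190:330,270:410],(200,200))
cv2.imwrite("pics/s1.png",np.hstack([c,np.vstack([d,np.zeros((390,200,3),np.uint8)])])[:,:,::-1])
print(sensors.get_state()["eef_pos"],sensors.get_state()["joint_positions"])
E
```

```text
[ 0.5244 -0.0274  0.2936] [-0.0551  0.1583  1.7995  0.0001  1.1841 -1.8065]
```

View pics/s1.png

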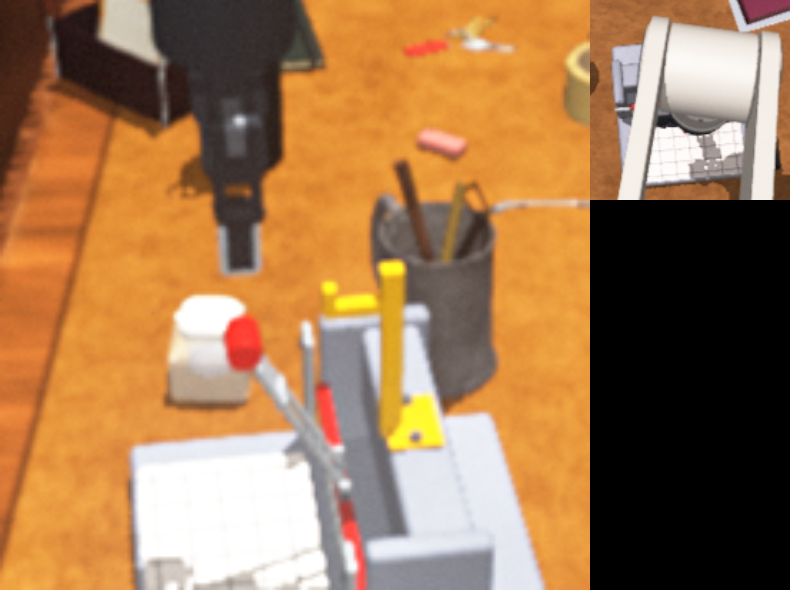

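The fingers are directly above the grip: fingertips at about (240,270) in the crop, grip at (243,342). I'll go down and pinch it.

Call:
jog_arm:
  motion:
    - {"dx": 0,"dy": 0,"dz": 0.03,"fingers": 0,"twist": 0}
    - {"dx": 0,"dy": 0,"dz": 0.06,"fingers": 0,"twist": 0}
    - {"dx": 0,"dy": 0,"dz": 0.088,"fingers": 0,"twist": 0}
    - {"dx": 0,"dy": 0,"dz": 0.088,"fingers": 80,"twist": 0}
    - {"dx": 0,"dy": 0,"dz": 0.088,"fingers": 255,"twist": 0}
    - {"dx": 0,"dy": 0,"dz": 0.088,"fingers": 255,"twist": 0}
    - {"dx": 0,"dy": 0,"dz": 0.088,"fingers": 255,"twist": 0}
    - {"dx": 0,"dy": 0,"dz": 0.088,"fingers": 255,"twist": 0}
    - {"dx": 0,"dy": 0,"dz": 0.088,"fingers": 255,"twist": 0}
    - {"dx": 0,"dy": 0,"dz": 0.088,"fingers": 255,"twist": 0}
  grip_force: 50

```text
clock: 3.45
eef_pos: [0.5243, -0.0267, 0.2069]
orientation: [-0.09, 0.996, 0.001, 0.0]
ft_force: [-6.1, 5.4, 8.5]
gripper_width: 0.0311
grip_force: 48.7
```

Call:
jog_arm:
  motion:
    - {"dx": 0,"dy": 0,"dz": -0.01,"fingers": 255,"twist": 0}
    - {"dx": 0,"dy": 0,"dz": -0.025,"fingers": 255,"twist": 0}
    - {"dx": 0,"dy": 0,"dz": -0.04,"fingers": 255,"twist": 0}
    - {"dx": 0,"dy": 0,"dz": -0.055,"fingers": 255,"twist": 0}
    - {"dx": 0,"dy": 0,"dz": -0.07,"fingers": 255,"twist": 0}
    - {"dx": 0,"dy": 0,"dz": -0.085,"fingers": 255,"twist": 0}
    - {"dx": 0,"dy": 0,"dz": -0.085,"fingers": 255,"twist": 0}
    - {"dx": 0,"dy": 0,"dz": -0.085,"fingers": 255,"twist": 0}

```text
clock: 4.45
eef_pos: [0.5248, -0.0266, 0.2911]
orientation: [-0.09, 0.996, 0.001, 0.001]
ft_force: [0.5, 6.2, -4.5]
gripper_width: 0.0308
grip_force: 50.2
```

```bash
python3 - <<'E'
from h import *
a=eyes.capture("side");s=sensors.get_state()
cv2.imwrite("pics/s2.png",cv2.resize(a[150:300,220:370],(600,600))[:,:,::-1])
print(s["eef_pos"],s["ft_force"],s["gripper_width"])
E
```

```text
[ 0.5247 -0.0266  0.291 ] [ 1.3955  5.9918 -4.1879] 0.03122858876806083
```

View pics/s2.png

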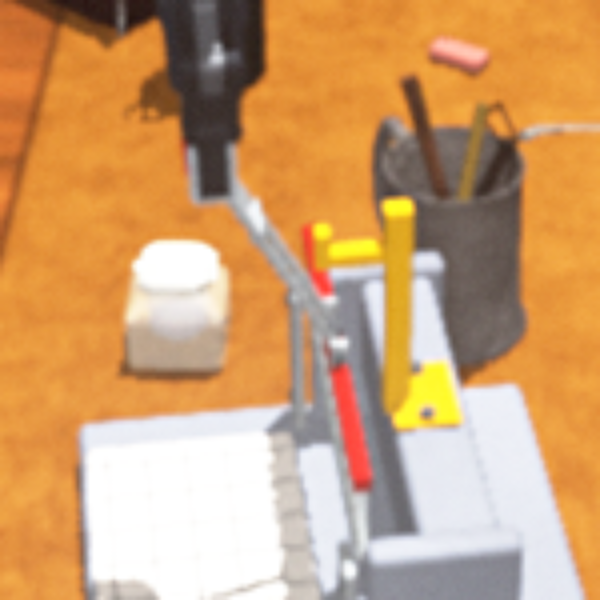

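The guard is up and the grip is held, with the rung around (262,215) in front of and above the lip at (322,235). Next I'll swing it back along the arc.

Call:
jog_arm:
  motion:
    - {"dx": -0.009,"dy": 0,"dz": -0.004,"fingers": 255,"twist": 0}
    - {"dx": -0.018,"dy": 0,"dz": -0.008,"fingers": 255,"twist": 0}
    - {"dx": -0.028,"dy": 0,"dz": -0.0105,"fingers": 255,"twist": 0}
    - {"dx": -0.037,"dy": 0,"dz": -0.012,"fingers": 255,"twist": 0}
    - {"dx": -0.047,"dy": 0,"dz": -0.0135,"fingers": 255,"twist": 0}
    - {"dx": -0.057,"dy": 0,"dz": -0.014,"fingers": 255,"twist": 0}
    - {"dx": -0.067,"dy": 0,"dz": -0.0135,"fingers": 255,"twist": 0}
    - {"dx": -0.076,"dy": 0,"dz": -0.012,"fingers": 255,"twist": 0}
    - {"dx": -0.076,"dy": 0,"dz": -0.012,"fingers": 255,"twist": 0}
    - {"dx": -0.076,"dy": 0,"dz": -0.012,"fingers": 255,"twist": 0}

```text
clock: 5.75
eef_pos: [0.5983, -0.013, 0.3019]
orientation: [-0.09, 0.996, 0.001, -0.001]
ft_force: [-2.9, 4.9, -3.8]
gripper_width: 0.0283
grip_force: 51.0
```

```bash
python3 - <<'E'
from h import *
a=eyes.capture("side");s=sensors.get_state()
cv2.imwrite("pics/s3.png",cv2.resize(a[150:300,220:370],(600,600))[:,:,::-1])
print(s["eef_pos"],s["ft_force"],s["gripper_width"])
E
```

```text
[ 0.5982 -0.013   0.3019] [-4.6696  5.05   -5.4805] 0.028429828394185824
```

View pics/s3.png

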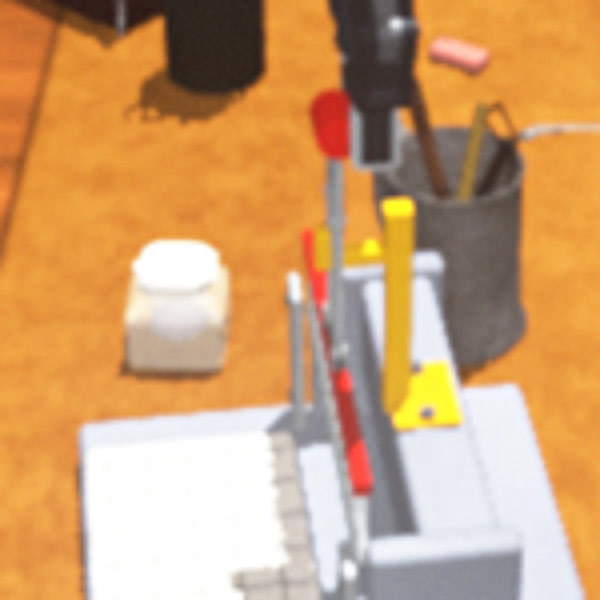

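The grip has slipped about 15 mm forward in the pads: red at (332,125), pads at (376,140). I'll work out where it is.

```bash
cat >> h.py <<'E'
X=np.array([.984,.179,0]);Y=np.array([-.179,.984,0])
def plane(p,off=0):
    o,d=ray("side",p);P=o+d*((-.1209+off-o@Y)/(d@Y));return np.array([P@X-.581,P[2]-.227])
E
python3 - <<'E'
from h import *
C=lambda x,y:(x/4+220-.4,y/4+150-.4)
for n,p in dict(grip=(332,125)).items(): print(n,plane(C(*p)))
print("check start grip",plane((273.8,224.4)), "lip",plane(C(322,228)),"post",plane(C(398,203)),"pivot",plane(C(340,350),-.015))
s=sensors.get_state();print("tcp",s["eef_pos"]@X-.581,s["eef_pos"][2]-.227)
E
```

```text
grip [-0.0114  0.0693]
check start grip [-0.0691 -0.0252] lip [-0.0171  0.0118] post [0.0197 0.0228] pivot [-0.011  -0.0514]
tcp 0.005308820194674824 0.07492539974623372
```

The rung is clear above the lip and nothing is blocking it. The pads just slipped against the stiff pivot. I'll move back to the front, which should re-centre the grip, and then squeeze harder.

Call:
jog_arm:
  motion:
    - {"dx": 0.01,"dy": 0,"dz": 0,"fingers": 255,"twist": 0}
    - {"dx": 0.02,"dy": 0,"dz": 0,"fingers": 255,"twist": 0}
    - {"dx": 0.03,"dy": 0,"dz": 0.001,"fingers": 255,"twist": 0}
    - {"dx": 0.04,"dy": 0,"dz": 0.003,"fingers": 255,"twist": 0}
    - {"dx": 0.05,"dy": 0,"dz": 0.006,"fingers": 255,"twist": 0}
    - {"dx": 0.06,"dy": 0,"dz": 0.009,"fingers": 255,"twist": 0}
    - {"dx": 0.06,"dy": 0,"dz": 0.009,"fingers": 255,"twist": 0}

```text
clock: 6.68
eef_pos: [0.5405, -0.0237, 0.2939]
orientation: [-0.09, 0.996, 0.001, 0.001]
ft_force: [2.1, 6.7, -4.2]
gripper_width: 0.0279
grip_force: 51.1
```

```bash
cat >> h.py <<'E'
def look(name):
    a=eyes.capture("side");s=sensors.get_state()
    cv2.imwrite(f"pics/{name}.png",cv2.resize(a[150:300,220:370],(600,600))[:,:,::-1])
    c,st=blob("side",a,(255,150,330,210));print("red",c,st,plane(c));print("tcp",s["eef_pos"]@X-.581,s["eef_pos"][2]-.227,s["ft_force"],s["gripper_width"],s["clock"])
E
python3 -c "
from h import *
look('s4')"
```

```text
red [270.9833 189.0083] [ 12  31   9  17 120] [-0.0705  0.0566]
tcp -0.053111030916137114 0.06697422826235497 [ 2.3626  7.0644 -5.1028] 0.027968317893223054 6.725
```

View pics/s4.png

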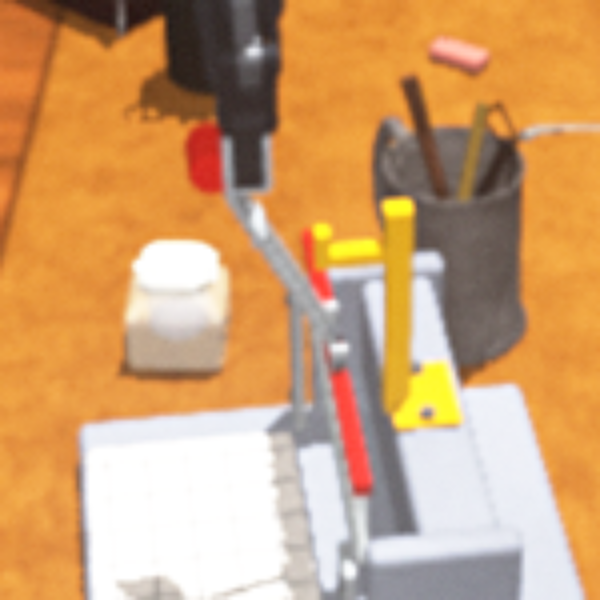

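The grip is held but still off-centre, by about 17 mm. I'll set the guard down and grasp again, centred and harder.

Call:
jog_arm:
  motion:
    - {"dx": 0,"dy": 0,"dz": 0.02,"fingers": 255,"twist": 0}
    - {"dx": 0,"dy": 0,"dz": 0.04,"fingers": 255,"twist": 0}
    - {"dx": 0,"dy": 0,"dz": 0.06,"fingers": 255,"twist": 0}
    - {"dx": 0,"dy": 0,"dz": 0.075,"fingers": 255,"twist": 0}
    - {"dx": 0,"dy": 0,"dz": 0.082,"fingers": 255,"twist": 0}
    - {"dx": 0,"dy": 0,"dz": 0.082,"fingers": 255,"twist": 0}
    - {"dx": 0,"dy": 0,"dz": 0.082,"fingers": 0,"twist": 0}
    - {"dx": 0,"dy": 0,"dz": 0.082,"fingers": 0,"twist": 0}
    - {"dx": 0,"dy": 0,"dz": 0.082,"fingers": 0,"twist": 0}
    - {"dx": 0,"dy": 0,"dz": 0.082,"fingers": 0,"twist": 0}
    - {"dx": 0,"dy": 0,"dz": 0.05,"fingers": 0,"twist": 0}
    - {"dx": 0,"dy": 0,"dz": 0.03,"fingers": 0,"twist": 0}

```text
clock: 8.22
eef_pos: [0.5406, -0.0249, 0.2644]
orientation: [-0.09, 0.996, -0.0, 0.0]
ft_force: [0.4, 0.5, 0.7]
gripper_width: 0.0857
grip_force: 0.0
```

```bash
python3 -c "
from h import *
a=eyes.capture('side');s=sensors.get_state()
c,st=blob('side',a,(255,205,284,245));print('red',c,st,plane(c));print('tcp',s['eef_pos']@X-.581,s['eef_pos']@Y,s['eef_pos'][2]-.227,s['ft_force'],s['gripper_width'],s['clock'])"
```

```text
red [273.8978 224.4307] [ 14  12  11  16 137] [-0.0689 -0.0253]
tcp -0.05247789565108241 -0.12153225120599004 0.03979757427130834 [1.9105 0.0253 2.3596] 0.08551209056332466 8.275
```

Call:
jog_arm:
  motion:
    - {"dx": 0.019,"dy": 0,"dz": 0.0,"fingers": 0,"twist": 0}
    - {"dx": 0.019,"dy": 0,"dz": 0.03,"fingers": 0,"twist": 0}
    - {"dx": 0.019,"dy": 0,"dz": 0.061,"fingers": 0,"twist": 0}
    - {"dx": 0.019,"dy": 0,"dz": 0.061,"fingers": 100,"twist": 0}
    - {"dx": 0.019,"dy": 0,"dz": 0.061,"fingers": 255,"twist": 0}
    - {"dx": 0.019,"dy": 0,"dz": 0.061,"fingers": 255,"twist": 0}
    - {"dx": 0.019,"dy": 0,"dz": 0.061,"fingers": 255,"twist": 0}
    - {"dx": 0.019,"dy": 0,"dz": 0.061,"fingers": 255,"twist": 0}
    - {"dx": 0.019,"dy": 0,"dz": 0.061,"fingers": 255,"twist": 0}
    - {"dx": 0.019,"dy": 0,"dz": 0.061,"fingers": 255,"twist": 0}
  grip_force: 110

```text
clock: 9.52
eef_pos: [0.5211, -0.0273, 0.2037]
orientation: [-0.09, 0.996, 0.001, -0.0]
ft_force: [-5.7, 6.3, 9.2]
gripper_width: 0.0292
grip_force: 107.8
```

Call:
jog_arm:
  motion:
    - {"dx": 0,"dy": 0,"dz": -0.01,"fingers": 255,"twist": 0}
    - {"dx": 0,"dy": 0,"dz": -0.025,"fingers": 255,"twist": 0}
    - {"dx": 0,"dy": 0,"dz": -0.04,"fingers": 255,"twist": 0}
    - {"dx": 0,"dy": 0,"dz": -0.055,"fingers": 255,"twist": 0}
    - {"dx": 0,"dy": 0,"dz": -0.07,"fingers": 255,"twist": 0}
    - {"dx": 0,"dy": 0,"dz": -0.085,"fingers": 255,"twist": 0}
    - {"dx": -0.009,"dy": 0,"dz": -0.089,"fingers": 255,"twist": 0}
    - {"dx": -0.018,"dy": 0,"dz": -0.093,"fingers": 255,"twist": 0}
    - {"dx": -0.028,"dy": 0,"dz": -0.0955,"fingers": 255,"twist": 0}
    - {"dx": -0.037,"dy": 0,"dz": -0.097,"fingers": 255,"twist": 0}
    - {"dx": -0.037,"dy": 0,"dz": -0.097,"fingers": 255,"twist": 0}

```text
clock: 10.9
eef_pos: [0.5582, -0.0206, 0.2995]
orientation: [-0.09, 0.996, 0.001, 0.0]
ft_force: [1.3, 7.7, -5.9]
gripper_width: 0.0282
grip_force: 133.7
```

```bash
python3 -c "
from h import *
look('s5')"
```

```text
red [283.5652 181.7826] [28 26  2 13 23] [-0.0467  0.0702]
tcp -0.0354054916910046 0.0725193230926964 [ 0.9204  7.6951 -4.3029] 0.028404941529665478 10.95
```

Call:
jog_arm:
  motion:
    - {"dx": -0.008,"dy": 0,"dz": -0.0015,"fingers": 255,"twist": 0}
    - {"dx": -0.016,"dy": 0,"dz": -0.0025,"fingers": 255,"twist": 0}
    - {"dx": -0.024,"dy": 0,"dz": -0.0025,"fingers": 255,"twist": 0}
    - {"dx": -0.032,"dy": 0,"dz": -0.002,"fingers": 255,"twist": 0}
    - {"dx": -0.04,"dy": 0,"dz": -0.0015,"fingers": 255,"twist": 0}
    - {"dx": -0.047,"dy": 0,"dz": -0.001,"fingers": 255,"twist": 0}
    - {"dx": -0.047,"dy": 0,"dz": -0.001,"fingers": 255,"twist": 0}

```text
clock: 11.82
eef_pos: [0.6026, -0.0124, 0.2995]
orientation: [-0.089, 0.996, 0.001, -0.002]
ft_force: [-4.5, 6.9, -5.9]
gripper_width: 0.0283
grip_force: 135.5
```

```bash
python3 -c "
from h import *
look('s6')"
```

```text
red [323.3846 181.6923] [68 28  2  8 13] [0.0275 0.0641]
tcp 0.009540928991563336 0.07251691297907384 [-5.0206  6.4568 -4.8035] 0.028371333395587672 11.875
```

View pics/s6.png

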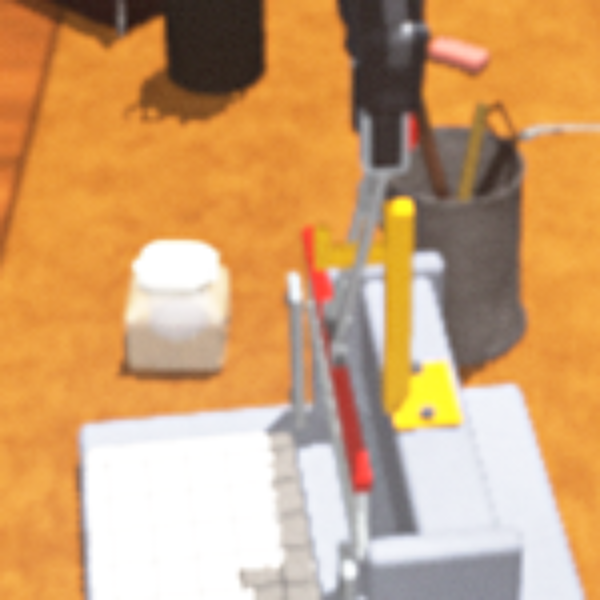

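The bar now leans back past the lip, with the slot around the catch (bar top at (378,170), pivot at (338,355)). I'll come forward 5 mm and lower.

Call:
jog_arm:
  motion:
    - {"dx": 0.005,"dy": 0,"dz": 0,"fingers": 255,"twist": 0}
    - {"dx": 0.005,"dy": 0,"dz": 0.006,"fingers": 255,"twist": 0}
    - {"dx": 0.005,"dy": 0,"dz": 0.012,"fingers": 255,"twist": 0}
    - {"dx": 0.005,"dy": 0,"dz": 0.018,"fingers": 255,"twist": 0}
    - {"dx": 0.005,"dy": 0,"dz": 0.022,"fingers": 255,"twist": 0}
    - {"dx": 0.005,"dy": 0,"dz": 0.022,"fingers": 255,"twist": 0}

```text
clock: 12.62
eef_pos: [0.5981, -0.0132, 0.2782]
orientation: [-0.089, 0.996, 0.001, -0.001]
ft_force: [-2.4, 7.3, -3.3]
gripper_width: 0.0282
grip_force: 136.7
```

```bash
python3 -c "
from h import *
look('s7')"
```

```text
red [320.5 192.5] [65 40  2  6 12] [0.0222 0.0405]
tcp 0.005189309690848853 0.051210262394241896 [-3.1655  5.7365 -4.5761] 0.028290341077664156 12.675
```

View pics/s7.png

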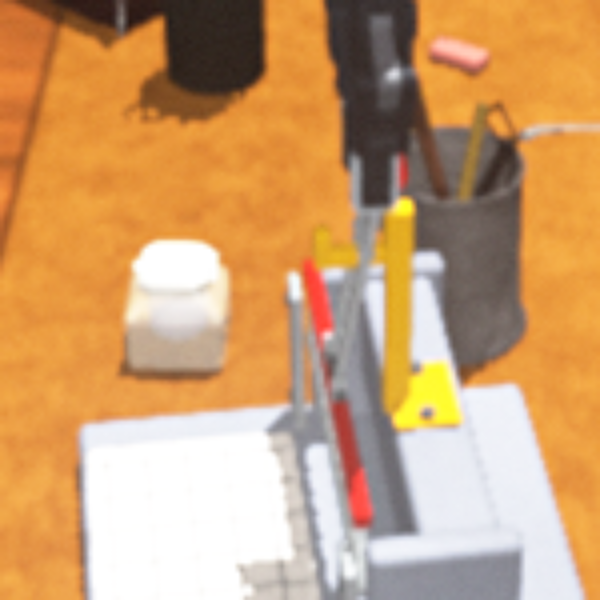

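It is going down inside the notch and still hangs in the pads. I'll lower it a few more mm.

Call:
jog_arm:
  motion:
    - {"dx": 0,"dy": 0,"dz": 0.002,"fingers": 255,"twist": 0}
    - {"dx": 0,"dy": 0,"dz": 0.004,"fingers": 255,"twist": 0}
    - {"dx": 0,"dy": 0,"dz": 0.005,"fingers": 255,"twist": 0}
    - {"dx": 0,"dy": 0,"dz": 0.005,"fingers": 255,"twist": 0}

```text
clock: 13.18
eef_pos: [0.5988, -0.0131, 0.2774]
orientation: [-0.089, 0.996, 0.001, 0.001]
ft_force: [-13.7, 6.6, 25.5]
gripper_width: 0.0286
grip_force: 139.1
```

It has seated: upward force 25 N at the expected height, with the grip about 45 mm above the notch. I'll ease off, release and rise.

Call:
jog_arm:
  motion:
    - {"dx": 0,"dy": 0,"dz": -0.003,"fingers": 255,"twist": 0}
    - {"dx": 0,"dy": 0,"dz": -0.003,"fingers": 0,"twist": 0}
    - {"dx": 0,"dy": 0,"dz": -0.003,"fingers": 0,"twist": 0}
    - {"dx": 0,"dy": 0,"dz": -0.003,"fingers": 0,"twist": 0}
    - {"dx": 0,"dy": 0,"dz": -0.003,"fingers": 0,"twist": 0}
    - {"dx": 0,"dy": 0,"dz": -0.03,"fingers": 0,"twist": 0}
    - {"dx": 0,"dy": 0,"dz": -0.07,"fingers": 0,"twist": 0}
    - {"dx": 0,"dy": 0,"dz": -0.1,"fingers": 0,"twist": 0}
    - {"dx": 0,"dy": 0,"dz": -0.1,"fingers": 0,"twist": 0}
    - {"dx": 0,"dy": 0,"dz": -0.1,"fingers": 0,"twist": 0}

```text
clock: 14.42
eef_pos: [0.599, -0.0141, 0.3724]
orientation: [-0.09, 0.996, 0.0, -0.001]
ft_force: [0.0, 1.2, -0.7]
gripper_width: 0.0857
grip_force: 0.0
```

```bash
python3 -c "
from h import *
look('s8')"
```

```text
red [315.0702 189.9415] [ 54  31  13  18 171] [0.0119 0.0472]
tcp 0.005653506795815 0.14499088398290025 [-0.2623  0.3247  0.5145] 0.08562442310025714 14.475
```

View pics/s8.png

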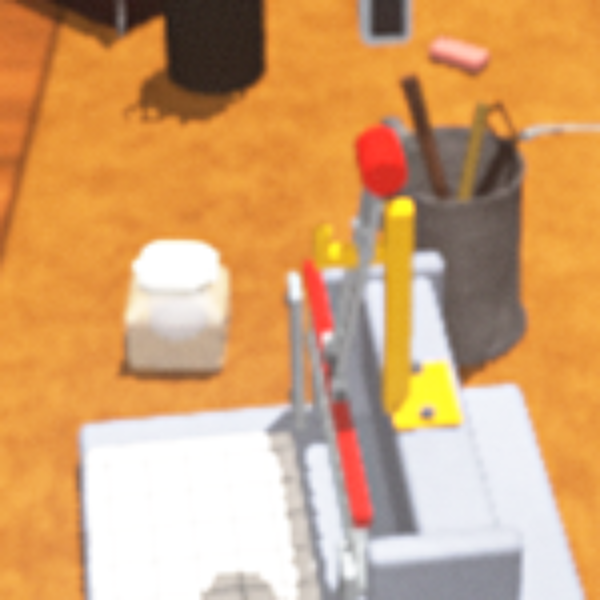

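The guard stays up with the gripper clear. The grip is 12 mm back of and 47 mm above the notch, against 7 and 44 nominal, so the rung is within a few mm of its seat.

```bash
python3 -c "
from bench import order
print(order.hand_in())"
```

```text
the job is handed in; nothing more can be done
None
```

The guard is hooked on the yellow catch and stayed up by itself after release; the job is handed in at about 14.5 s (no verdict was returned), with the tankard, matchbox and inkwell not touched.

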